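Clamp the half cylinder with the ratchet knob

TASK

Set the wooden half cylinder flat side down on the bed of the ratchet clamp, lengthwise across it between the sprung pad and the blue fixed jaw, and let go of it. Then wind the red knob clockwise, click by click, until you feel the pad begin to squeeze the half cylinder against the jaw, and go on for exactly two more clicks, so that the pawl holds it at that tooth when you let go. The clamp cannot be wound back, so do not overtighten it; leave the other toys where they are.

Things in the scene. Friction and masses are not known exactly. Their poses are not given: they have to be found in the camera images.
- clamp: Ratchet clamp screwed to the bench: wooden plate 150 x 270 mm, 12 mm thick; its top is the bed. Origin on its underside; z up, y from the wheel to the fixed jaw, x across. At y = -90 mm a brass 20-tooth ratchet wheel (90 mm across, top 26 mm above the bench) under the red knob, a steel pawl beside it at +x; at y = -39 to -21 mm a blue carriage (64 mm wide, 33 mm high) that moves to +y.
- pad_home (a point): Point fixed to the clamp (x = y = 0, on the bed): here is the face of the sprung rubber pad (28 mm wide, 13 to 30 mm above the bench) while the knob reads 0. Each tooth wound moves it 4.0 mm to +y. Its spring gives 2 N per mm pressed in. Two clicks after it begins to squeeze it presses with about 8 to 16 N; 6 to 18 N is right; over 24 N at any moment marks the wood.
- jaw_middle (a point): Point fixed to the clamp on the bed, y = 63 mm. The face of the blue fixed jaw (50 mm wide, 34 mm high) is within 7 mm of it, either way along y; just where is not measured (it is bolted where the last user left it), so the tooth to stop at must be felt at the knob.
- bed (a point): Point on the bed (12 mm above the bench), clamp x = 0, y = 28 mm, axes as the clamp's: put the middle of the half cylinder's flat face here, its length along x. That leaves 3 mm to the pad and 3 to 17 mm to the jaw; winding then slides it against the jaw.
- knob_grip (a point): Point on the knob's vertical axis 58 mm above the bench, at the height to grip. The knob is a red upright bar 56 mm long, 16 mm thick, 34 to 70 mm above the bench, on a round hub. This frame turns with the knob; as built its axes are the clamp's. The bar lies 0.35 rad anticlockwise (from above) from its x axis; a white stripe on top marks that end.
- knob (a joint): Knob angle, rad, 0 at the start, grows clockwise from above. The pawl catches tooth k once the knob is 0.02 to 0.04 rad past 0.314 k; let go, the wheel springs back to rest within 0.015 rad of 0.314 k and can never go back past it. Free, it takes up to 0.1 N m to turn, 0.03 to 0.06 to hold still (less as the pawl drops), and 0.025 N m more per mm the pad is pressed in.
- half_cylinder: Pale wooden half cylinder, 56 mm long, 50 mm wide, 25 mm high, lying on its flat face. Origin at the centre of the flat face; x along its length, z up. Its two flat ends, 56 mm apart, are the ones to grip. About 45 g.
- bunny: White ceramic bunny figurine, fragile, 58 mm across, about 110 mm tall. Origin at the centre of its underside. A bystander.
- kettle: Silver aluminium toy kettle, 84 mm across without its spout, 98 mm tall to the black handle. Origin at the centre of its underside. A bystander.
- aeroplane: Navy plastic toy aeroplane, 200 mm long, 170 mm wingspan, 76 mm tall. Origin at the centre of its underside. A bystander.
- cone: Green plastic stacking cone, 64 mm across the foot, 85 mm tall. Origin at the centre of its underside. A bystander.
Mind the look-alikes: they are no part of the job. Of the things like the half_cylinder, leave any that is green or orange; of the rest the larger one is meant.

How it is judged:
On the way, in this order (a step that is already met when the one before it is completed fails the run):
1. the half cylinder lies flat on the bed between pad and jaw, let go, before winding (x of half_cylinder in the frame of clamp between -0.014 and 0.014 m and y of half_cylinder in the frame of clamp between 0.022 and 0.048 m and z of half_cylinder in the frame of clamp between 0.009 and 0.016 m and angle between half_cylinder's own z axis and vertical below 0.12 rad and angle between the x axis of half_cylinder and the x axis of clamp, either way round below 0.2 rad and contact force between the fingers and half_cylinder below 0.2 N and value of joint knob below 0.25 rad), for 0.2 s.
2. the knob has been wound until the clamp squeezes the half cylinder (value of joint knob above 0.7 rad and contact force between half_cylinder and clamp above 6 N), for 0.1 s.
At the end, for the whole second after the job is handed in: The half cylinder lies flat on the bed between pad and jaw (within 14 mm of the clamp's middle across, upright within 0.12 rad, lengthwise across within 0.2 rad), at rest, squeezed with 6 to 18 N, with the knob standing still, held by the pawl alone (x of half_cylinder in the frame of clamp between -0.014 and 0.014 m and y of half_cylinder in the frame of clamp between 0.022 and 0.048 m and z of half_cylinder in the frame of clamp between 0.009 and 0.016 m and angle between half_cylinder's own z axis and vertical below 0.12 rad and angle between the x axis of half_cylinder and the x axis of clamp, either way round below 0.2 rad and contact force between half_cylinder and clamp between 6 and 18 N and velocity of joint knob between -0.05 and 0.05 rad/s and linear speed of half_cylinder below 0.01 m/s); the robot touches nothing.
It fails at once if the clamp must never press on the half cylinder with more than 24 N (contact force between half_cylinder and clamp above 24 N).
It fails at once if no other toy may be moved by more than 30 mm or tipped over (distance of any of bunny, kettle, aeroplane, cone from where it was at the start of the episode above 0.03 m or angle between any of bunny, kettle, aeroplane, cone's own z axis and vertical above 0.4 rad).
It also fails if it takes over 72 s, if anything falls off the work surface, if the arm or the gripper's body presses on something with over 40 N, if the wrist force passes 120 N, or if a joint passes its speed limit or range.

ROBOT

A 7-joint arm with a two-finger parallel gripper is mounted at the origin on the work surface. World frame = base frame: x ahead of the robot, y to its left, z up, the work surface at z = 0. Lengths are in m, angles in rad, forces in N, time in s.
With the tool pointing down it reaches from about 0.4 to 0.875 m from the base axis. Payload 4.4 kg.
Tool frame: the origin (TCP) lies on the centre line of the jaws, within the pads' length; the fingertips stand 22 mm ahead of it and the grasp point (between the pads) lies 3 mm ahead of it; z points along the fingers, y is the line along which they close (so a half turn about z gives the same grasp; the last joint's range is limited). The gripper opens to 85 mm and grips with 20 to 120 N. Pads are 22 mm wide; open, the fingers measure 114 mm over their backs; the gripper's body (76 mm by 85 mm) begins 54 mm behind the grasp point. The pads swing forward as they close: fully open they stand 13 mm farther back than shut.
Start: joints at [1.168, 0.628, 0.038, 1.517, -0.027, 0.996, -0.02], TCP at [0.215, -0.613, 0.253] pointing down, gripper open.
Joint ranges: [-3.06, 3.06], [-0.37, 2.12], [-1.25, 1.32], [0.18, 2.47], [-1.1, 4.24], [0.23, 1.98], [-2.94, 2.94]. Speed limits (rad/s): [2.57, 2.57, 3.14, 3.14, 3.14, 3.14, 3.14].

INTERFACE

Orientations are given as a rotation vector (axis times angle).
In Python, from rig import * gives the robot as it stands. The module is installed in compiled form; this text tells all that it offers.
- The arm moves only by the shell command python3 -m crank 'ROWS' [OPENING] [FORCE]. ROWS is JSON, a list that holds one entry, the list of rows, each a list of 6 numbers: the shift along the tool's x, y, z in m, then the turn, a rotation vector about the tool's x, y, z in degrees. A call has exactly 5 rows; each row shifts and turns the commanded pose from where the row before left it, along the tool's axes as they then stand; what a row does not reach is not made up. A row lasts 1/10 s, in which the tool goes at most 50 mm and 8.59 degrees, less where a joint would pass 70% of its speed; a pose out of reach is approached as far as the arm can. A call is refused whole if a number of a shift passes 0.05 or a number of a turn 8.59, either way. A call with a gripper value outside its range is refused whole. OPENING is the finger opening in m, from 0 to 0.0854, set as the call begins (- or left out, the last holds). The fingers move at their own pace and stop on an object; FORCE is the grip in N (left out, the last holds). Time passes only in rows, so rows that do not move let the fingers close, or fill a call up. It gives the time, the measured TCP pose, the force, the opening and the grip force at its end, in the units of the state.
- get_state(): the state, without advancing time (a new reading comes with each control period).
- get_image(name): name is "scene" or "side" or "wrist"; returns the picture (480x640x3 uint8, blue, green, red); there is no depth.
- calibration(name): a dict with "K" (3x3 intrinsics, pixels), "k1" (the pictures are not rectified: a ray, as slopes to the right and down, at radius r is drawn at 1 + k1 r^2 times it, then the intrinsics apply), "position" and "rotation" of the camera in the world. Camera axes: x right, y up, looking along -z (the intrinsics and any distortion apply to the point x, -y, -z); pixel columns grow to the right and rows downward; lengths in m; the calibration is good to about 2 mm. A picture is of the moment at which its call begins: read the wrist's pose just before it. calibration takes no time and is no camera call; for the wrist camera it gives the pose at the moment of the call.
- hand_in(): hands the job in; it is judged then, once.
The state is a dict: "clock": time; "qpos": joint angles; "joint_vel": joint speeds; "tau": joint torques, N m; "tool_pos": TCP position; "eef_rot": TCP orientation; "force": force on the tool from outside, world axes, zero at the start; "ft_torque": the same for the moment, N m; "grip_width": finger opening in m; "finger_force": force on a finger pad.
Only numpy, scipy, OpenCV 4.12 (cv2) and the standard library are available. Lean on these libraries where they do the work, as an engineer would, in place of code of your own. Each camera call takes 0.05 s, during which the arm holds its last target. There are 200 camera calls.

## Working session

There is one attempt and no reset: what is moved stays moved. The work goes in short steps, Python scripts to look and compute and a shell command to move; the robot and the scene stay as the last step left them, time stands still between calls to the robot, and variables do not carry over. Pictures are saved under pics/ and viewed, at most 10 in all, crops included, and the job is handed in when it is done.

```bash
mkdir -p pics && cat > h.py <<'E'
from rig import *
import numpy as np, cv2
from scipy.spatial.transform import Rotation as R
def rot(c):
    r=np.array(c["rotation"],float)
    return r if r.shape==(3,3) else R.from_rotvec(r).as_matrix() if r.size==3 else R.from_quat(r).as_matrix()
def ray(c,u,v):
    K=np.array(c["K"]);d=np.array([(u-K[0,2])/K[0,0],(v-K[1,2])/K[1,1]]);s=d.copy()
    for _ in range(20): s=d/(1+c["k1"]*(s@s))
    return rot(c)@np.array([s[0],-s[1],-1])
def hit(c,u,v,z):
    p=np.array(c["position"]);d=ray(c,u,v);return p+d*(z-p[2])/d[2]
def proj(c,P):
    q=rot(c).T@(np.array(P)-c["position"]);s=np.array([q[0],-q[1]])/-q[2];s=s*(1+c["k1"]*(s@s));K=np.array(c["K"])
    return K[:2,:2]@s+K[:2,2]
E
python3 - <<'E'
from h import *
for n in ("scene","side"):
    cv2.imwrite(f"pics/{n}0.png",get_image(n)); c=calibration(n); print(n,c)
s=get_state();print(s)
E
```

```text
scene {'K': array([[489.25900494,   0.        , 326.09810506],
       [  0.        , 489.25900494, 244.49680513],
       [  0.        ,   0.        ,   1.        ]]), 'k1': -0.0775580616595507, 'position': array([1.36918011, 0.01687795, 0.64835142]), 'rotation': array([0.74986774, 0.76879458, 1.5025583 ])}
side {'K': array([[460.74313616,   0.        , 321.70160073],
       [  0.        , 460.74313616, 240.15679174],
       [  0.        ,   0.        ,   1.        ]]), 'k1': -0.08557882481994628, 'position': array([ 0.32755068, -0.67316437,  0.69812362]), 'rotation': array([ 0.78542983, -0.12127412, -0.23869296])}
{'clock': 0.1, 'qpos': array([ 1.16820632,  0.62928714,  0.03845855,  1.51826546, -0.0269809 ,
        0.99630893, -0.01996894]), 'joint_vel': array([ 0.00033331, -0.00318826, -0.00014283, -0.00101288,  0.00023189,
       -0.00119067,  0.00043005]), 'tau': array([ 2.67035713e-03, -5.64523816e+01,  1.23028155e+00, -1.93970275e+01,
        1.12377381e-02,  5.45376781e-03,  1.05076805e-05]), 'tool_pos': array([ 0.21464095, -0.61298012,  0.25246038]), 'eef_rot': array([-3.09545331e+00, -5.26290841e-01,  5.28020988e-04]), 'force': array([ 0.49135968, -0.0499961 ,  0.92065377]), 'ft_torque': array([-0.00074521, -0.02729111,  0.0233502 ]), 'finger_force': 0.0, 'grip_width': 0.08522533720282718}
```

View pics/scene0.png

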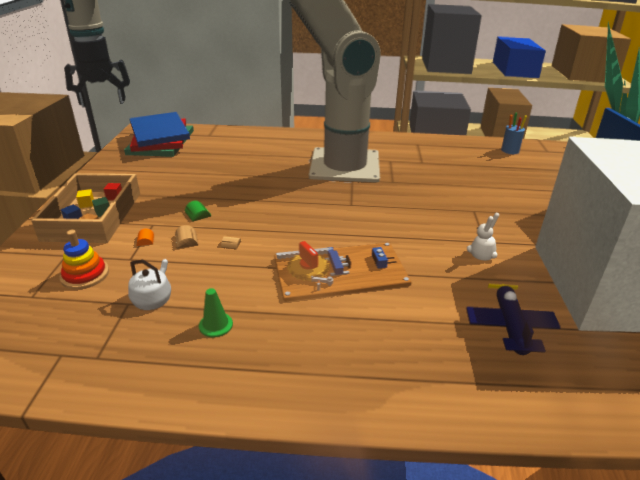

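View pics/side0.png

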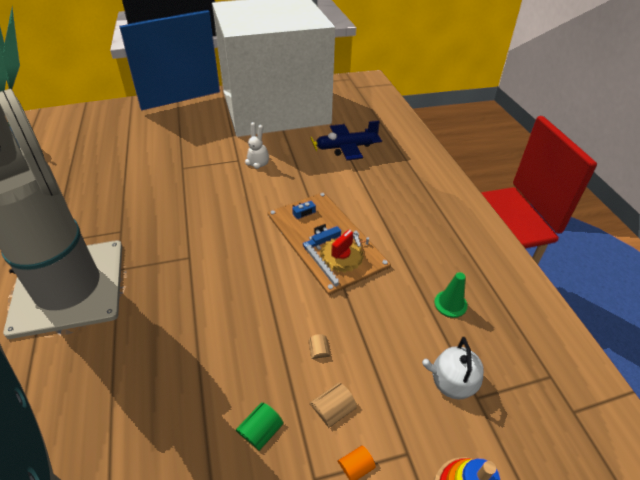

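The scene view shows the larger pale half cylinder at about (186,237) and the clamp at about (340,270). In the side view they are at (334,404) and (330,243). The small pale one is a look-alike. I'll enlarge both.

```bash
python3 - <<'E'
from h import *
a=cv2.imread("pics/scene0.png");b=cv2.imread("pics/side0.png")
def crop(i,x,y,w,h,f): return cv2.resize(i[y:y+h,x:x+w],None,fx=f,fy=f,interpolation=cv2.INTER_CUBIC)
top=np.hstack([crop(a,270,235,150,70,3),crop(a,165,215,50,30,7)[:210]])
bot=np.hstack([crop(b,260,185,140,110,3),crop(b,300,375,76,60,5)])
W=800
pad=lambda i:cv2.copyMakeBorder(i,0,0,0,W-i.shape[1],cv2.BORDER_CONSTANT)
cv2.imwrite("pics/c1.png",np.vstack([pad(top),pad(np.vstack([bot[:0]]) if 0 else np.hstack([crop(b,260,185,140,110,3),cv2.copyMakeBorder(crop(b,300,375,76,60,5),0,30,0,0,cv2.BORDER_CONSTANT)]))]) )
E
```

```text
Traceback (most recent call last):
ValueError: all the input array dimensions except for the concatenation axis must match exactly, but along dimension 0, the array at index 0 has size 330 and the array at index 1 has size 300
```

```bash
python3 - <<'E'
from h import *
a=cv2.imread("pics/scene0.png");b=cv2.imread("pics/side0.png")
o=np.zeros((600,800,3),np.uint8)
def put(i,x,y,w,h,f,X,Y): o[Y:Y+h*f,X:X+w*f]=cv2.resize(i[y:y+h,x:x+w],None,fx=f,fy=f,interpolation=cv2.INTER_CUBIC)
put(a,270,235,150,70,3,0,0);put(a,165,215,50,30,7,450,0)
put(b,260,185,140,120,3,0,220);put(b,300,375,76,60,5,420,220)
cv2.imwrite("pics/c1.png",o)
E
```

```text
(no output)
```

View pics/c1.png

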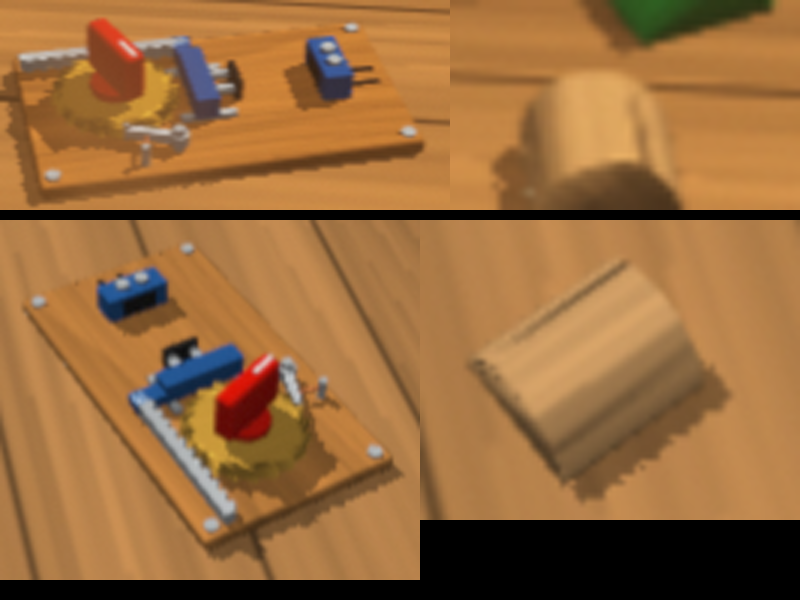

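```bash
cat > fit.py <<'E'
from h import *
from scipy.optimize import least_squares
S,D=calibration("scene"),calibration("side")
C=[(-75,-135),(75,-135),(75,135),(-75,135)]
ms=[(D,(329,291.7)),(D,(391,264.3)),(D,(322.7,192.7)),(D,(267.3,212.3)),(S,(274,252.3)),(S,(284,298.3)),(S,(411.3,283.3)),(S,(389.3,243))]
def W(p,x,y,z): c,s=np.cos(p[2]),np.sin(p[2]); return np.array([p[0]+c*x-s*y,p[1]+s*x+c*y,z])
def f(p): return np.concatenate([proj(c,W(p,*(np.array(C[i%4])/1e3),.012))-uv for i,(c,uv) in enumerate(ms)])
p0=[.6,0,0]
r=least_squares(f,p0);print("clamp",r.x,r.fun.round(1))
q=[hit(D,*uv,0) for uv in [(310.4,403.4),(329,427),(359,405.4)]]
print(np.round(q,4),np.linalg.norm(q[0]-q[1]),np.linalg.norm(q[1]-q[2]))
ax=q[2]-q[1];print("axis deg",np.degrees(np.arctan2(ax[1],ax[0])),"centre",(q[0]+q[2])/2)
for m in ((314,239.7),): print(hit(S,314,241,.07),hit(D,346,235,.07))
print("hub",W(r.x,0,-.09,.07),proj(S,W(r.x,0,-.09,.07)),proj(D,W(r.x,0,-.09,.07)))
print("bed",W(r.x,0,.028,.012))
E
python3 fit.py
```

```text
clamp [0.53261664 0.00732809 0.27164006] [-0.1  0.1  1.1 -1.   1.5 -2.1 -0.  -1.6 -0.7  0.8 -1.5 -1.5  0.4 -2.4
  0.1 -2.1]
[[ 0.4095 -0.3474  0.    ]
 [ 0.4279 -0.3924  0.    ]
 [ 0.4839 -0.3702  0.    ]] 0.04863949425493127 0.06026143097491564
axis deg 21.69196592592767 centre [ 0.44672186 -0.35880119  0.        ]
[ 0.52534573 -0.05013068  0.07      ] [ 0.55340151 -0.05788133  0.07      ]
hub [ 0.5567647 -0.0793718  0.07     ] [298.47145873 248.891493  ] [350.90970259 242.1926476 ]
bed [0.52510392 0.03430139 0.012     ]
```

```bash
cat >> fit.py <<'E'
ms2=[(S,(309,247)),(D,(342,238))]
def g(p):
    c=[proj(c,W(p,np.array(C[i%4])[0]/1e3,C[i%4][1]/1e3+p[3],.012))-uv for i,(c,uv) in enumerate(ms)]
    k=[proj(c,W(p,0,-.09,.07))-uv for c,uv in ms2]
    return np.concatenate(c+k)
r=least_squares(g,p0+[0]);print("clamp",r.x,r.fun.round(1));P=r.x
for y in (-.021,-.039):print("carr",[proj(c,W(P,x,y,.033)).round(1) for c in (S,D) for x in (-.032,.032)])
print("jaw",[proj(c,W(P,x,.063,.034)).round(1) for c in (S,D) for x in (-.025,.025)])
print("bed",W(P,0,.028,.012),"knob",W(P,0,-.09,.058))
E
python3 fit.py | tail -6
```

```text
clamp [ 0.52562582  0.02794067  0.26863662 -0.02180658] [-0.9  0.4  0.5 -0.6  1.3 -2.  -0.4 -1.5 -0.7  0.4 -1.8 -2.   0.1 -2.6
  0.  -2.3 -0.2  0.4  2.3 -2.3]
carr [array([337.5, 249.8]), array([344.3, 267.4]), array([312.7, 233.5]), array([338.7, 223.4])]
carr [array([329.4, 250.6]), array([335.9, 268.3]), array([317. , 238.8]), array([343.2, 228.5])]
jaw [array([375.5, 247.3]), array([382.2, 260.7]), array([296.7, 209.1]), array([316.4, 202. ])]
bed [0.51819414 0.05493641 0.012     ] knob [ 0.54951337 -0.05883136  0.058     ]
```

```bash
cat >> h.py <<'E'
def plan(target,yaw):
    "tool shift to target, turn about tool z (deg) so tool y has heading yaw (deg, mod 180); and residual tilt"
    s=get_state();M=R.from_rotvec(s["eef_rot"]).as_matrix()
    sh=M.T@(np.array(target)-s["tool_pos"])
    cur=np.degrees(np.arctan2(M[1,1],M[0,1]))
    t=(cur-yaw+90)%180-90   # +z tool turn = clockwise
    tilt=M.T@np.cross(M[:,2],[0,0,-1])
    print("pos",s["tool_pos"].round(4),"yaw %.2f"%cur,"shift",sh.round(4),"turn %.2f"%t,"tilt deg",np.degrees(tilt).round(2),"q7 %.2f"%s["qpos"][6],"t",round(s["clock"],2),"w",round(s["grip_width"],4),"F",s["force"].round(2),"Mz",s["ft_torque"].round(3),"fp",round(s["finger_force"],2))
E
python3 - <<'E'
from h import *
plan([.447,-.359,.20],21.7)
c=calibration("wrist");print(c)
E
```

```text
pos [ 0.2146 -0.613   0.2525] yaw -70.70 shift [ 0.3032 -0.1628  0.0527] turn 87.60 tilt deg [-0.1  0.   0. ] q7 -0.02 t 0.1 w 0.0852 F [ 0.49 -0.05  0.92] Mz [-0.001 -0.027  0.023] fp 0.0
{'K': array([[336.14301568,   0.        , 321.2770485 ],
       [  0.        , 336.14301568, 234.39271587],
       [  0.        ,   0.        ,   1.        ]]), 'k1': -0.0484951592247617, 'position': array([ 0.28565799, -0.58777783,  0.37387993]), 'rotation': array([-0.25452291,  0.1847002 , -1.22378592])}
```

```bash
M="python3 -m crank"
$M '[[[0.0337,-0.0181,0,0,0,0],[0.0337,-0.0181,0,0,0,0],[0.0337,-0.0181,0,0,0,0],[0.0337,-0.0181,0,0,0,0],[0.0337,-0.0181,0,0,0,0]]]'
$M '[[[0.0337,-0.0181,0,0,0,0],[0.0337,-0.0181,0,0,0,0],[0.0337,-0.0181,0,0,0,0],[0.0337,-0.0181,0,0,0,0],[0,0,0.01,0,0,-8.4]]]'
$M '[[[0,0,0.01,0,0,-8.4],[0,0,0.01,0,0,-8.4],[0,0,0.01,0,0,-8.4],[0,0,0,0,0,-8.4],[0,0,0,0,0,-8.4]]]'
$M '[[[0,0,0,0,0,-8.4],[0,0,0,0,0,-8.4],[0,0,0,0,0,-8.4],[0,0,0,0,0,-8.4],[0,0,0,0,0,-8.4]]]'
python3 - <<'E'
from h import *
plan([.447,-.359,.20],21.7)
c=calibration("wrist");np.save("w1.npy",c,allow_pickle=True);cv2.imwrite("pics/w1.png",get_image("wrist"))
for p in ([.447,-.359,0],): print(proj(c,p))
E
```

```text
clock: 0.6
tool_pos: [0.3447, -0.4709, 0.2529]
eef_rot: [-3.096, -0.526, 0.0]
force: [1.1, -0.1, -0.4]
grip_width: 0.0858
finger_force: 0.0
clock: 1.1
tool_pos: [0.4533, -0.3534, 0.2439]
eef_rot: [-3.044, -0.771, -0.008]
force: [-0.1, 0.0, -0.6]
grip_width: 0.0852
finger_force: 0.0
clock: 1.6
tool_pos: [0.4468, -0.3592, 0.2125]
eef_rot: [-2.571, -1.802, 0.001]
force: [-0.1, -0.1, -0.7]
grip_width: 0.0856
finger_force: 0.0
clock: 2.1
tool_pos: [0.4469, -0.3594, 0.213]
eef_rot: [-1.756, -2.604, -0.0]
force: [-0.1, 0.1, -0.2]
grip_width: 0.0851
finger_force: 0.0
pos [ 0.4469 -0.3594  0.213 ] yaw 22.03 shift [0.0004 0.0002 0.013 ] turn 0.33 tilt deg [-0.02 -0.04  0.  ] q7 0.72 t 2.1 w 0.0851 F [-0.14  0.09 -0.16] Mz [-0.04  -0.022  0.024] fp 0.0
[320.34441538 209.28315127]
```

View pics/w1.png

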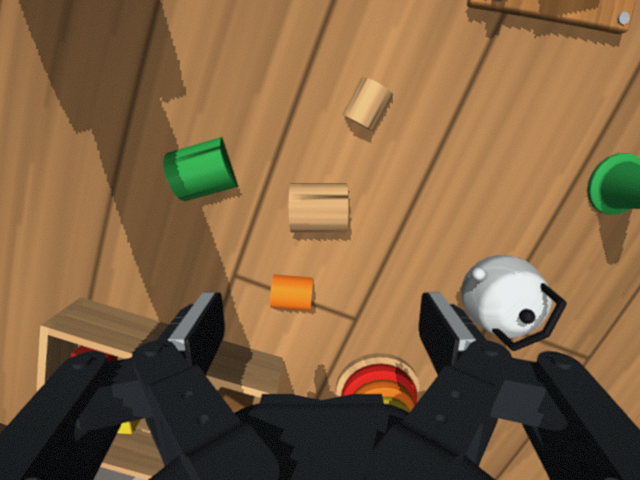

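The larger pale half cylinder is centred at about (319,208) and already in line with the closing axis. The prediction was (320,209), so I'll go straight down and grip.

```bash
M="python3 -m crank"
$M '[[[0,0,0.04,0,0,0],[0,0,0.04,0,0,0],[0,0,0.04,0,0,0],[0,0,0.04,0,0,0],[0,0,0.025,0,0,0]]]'
$M '[[[0,0,0,0,0,0],[0,0,0,0,0,0],[0,0,0,0,0,0],[0,0,0,0,0,0],[0,0,0,0,0,0]]]' 0.04 25
$M '[[[0,0,0,0,0,0],[0,0,0,0,0,0],[0,0,0,0,0,0],[0,0,0,0,0,0],[0,0,0,0,0,0]]]'
python3 - <<'E'
from h import *
plan([.447,-.359,.20],21.7)
E
```

```text
clock: 2.65
tool_pos: [0.4457, -0.3587, 0.0253]
eef_rot: [-1.765, -2.594, 0.0]
force: [0.4, -0.8, -0.3]
grip_width: 0.0855
finger_force: 0.0
clock: 3.15
tool_pos: [0.4479, -0.3601, 0.0296]
eef_rot: [1.763, 2.597, -0.0]
force: [-0.3, -1.3, 0.3]
grip_width: 0.0551
finger_force: 27.7
clock: 3.65
tool_pos: [0.4476, -0.3599, 0.0291]
eef_rot: [1.763, 2.599, -0.001]
force: [-1.0, -0.0, 6.3]
grip_width: 0.0554
finger_force: 28.5
pos [ 0.4476 -0.3599  0.0291] yaw 21.68 shift [ 9.000e-04 -1.000e-04 -1.709e-01] turn -0.02 tilt deg [0.02 0.06 0.  ] q7 0.58 t 3.65 w 0.0554 F [-0.99 -0.03  6.28] Mz [ 0.038  0.233 -0.037] fp 28.46
```

```bash
M="python3 -m crank"
$M '[[[0,0,-0.035,0,0,0],[0,0,-0.045,0,0,0],[0,0,-0.045,0,0,0],[0,0,-0.045,0,0,0],[0,0,0,0,0,0]]]'
python3 - <<'E'
from h import *
plan([.54,-.11,.2],15.4)
E
```

```text
clock: 4.15
tool_pos: [0.4507, -0.3613, 0.2043]
eef_rot: [1.757, 2.59, -0.0]
force: [0.9, -0.5, -1.2]
grip_width: 0.055
finger_force: 27.8
pos [ 0.4507 -0.3613  0.2043] yaw 21.68 shift [0.2006 0.1758 0.0035] turn 6.28 tilt deg [0.37 0.56 0.  ] q7 0.70 t 4.15 w 0.055 F [ 0.86 -0.45 -1.24] Mz [-0.025 -0.033 -0.005] fp 27.76
```

```bash
M="python3 -m crank"
$M '[[[0.025,0.022,0,0,0,0],[0.025,0.022,0,0,0,0],[0.025,0.022,0,0,0,0],[0.025,0.022,0,0,0,0],[0.025,0.022,0,0,0,0]]]'
$M '[[[0.025,0.022,0,0,0,0],[0.025,0.022,0,0,0,0],[0.025,0.022,0,0,0,0],[0,0,0,0,0,6.3],[0,0,0,0,0,0]]]'
$M '[[[0,0,0,0,0,0],[0,0,0,0,0,0],[0,0,0,0,0,0],[0,0,0,0,0,0],[0,0,0,0,0,0]]]'
python3 - <<'E'
from h import *
plan([.54,-.11,.2],15.4)
c=calibration("wrist");np.save("w2.npy",c,allow_pickle=True);cv2.imwrite("pics/w2.png",get_image("wrist"))
i=cv2.imread("pics/w2.png");cv2.imwrite("pics/w2b.png",cv2.resize(i[0:330,150:590],None,fx=1.8,fy=1.8,interpolation=cv2.INTER_CUBIC))
E
```

```text
clock: 4.65
tool_pos: [0.5031, -0.2014, 0.1976]
eef_rot: [-1.763, -2.599, 0.0]
force: [0.2, 0.3, -0.7]
grip_width: 0.0558
finger_force: 27.7
clock: 5.15
tool_pos: [0.5367, -0.1073, 0.1977]
eef_rot: [-1.901, -2.5, 0.001]
force: [0.1, -0.6, -1.3]
grip_width: 0.0555
finger_force: 27.7
clock: 5.65
tool_pos: [0.5368, -0.109, 0.1983]
eef_rot: [1.904, 2.499, 0.0]
force: [0.9, -0.0, -0.2]
grip_width: 0.0554
finger_force: 27.7
pos [ 0.5368 -0.109   0.1983] yaw 15.37 shift [-0.0018  0.0029 -0.0017] turn -0.03 tilt deg [ 0. -0.  0.] q7 0.13 t 5.65 w 0.0554 F [ 0.89 -0.03 -0.19] Mz [-0.006  0.046  0.025] fp 27.72
```

View pics/w2b.png

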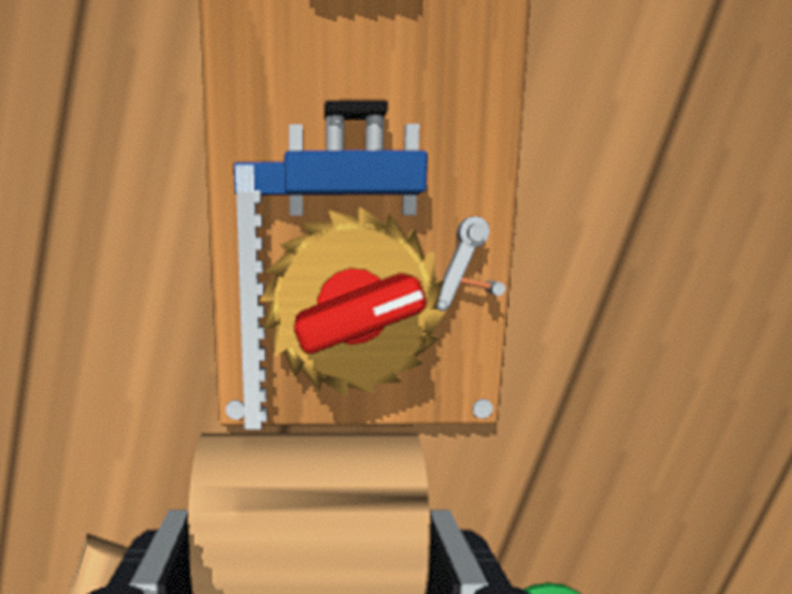

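The wrist crop shows the pad's front face edge from (325,101) to (387,101), the carriage's front top edge from (285,151) to (427,152), and the wheel centre near (352,301). The near plate corners are at (221,424) and (495,424). The stripe end of the knob points right, at (425,290).

```bash
python3 - <<'E'
from h import *
from scipy.optimize import least_squares
c=np.load("w2.npy",allow_pickle=True).item()
h=lambda u,v,z: hit(c,u/1.8+150,v/1.8,z)[:2].round(4)
o=[((356,101),.030,0,0),((325,101),.030,-.014,0),((387,101),.030,.014,0),((285,151),.033,-.032,-.021),((427,152),.033,.032,-.021),((352,301),.026,0,-.09),((221,424),.012,-.075,None),((495,424),.012,.075,None)]
for a in o: print(a[0],h(*a[0],a[1]))
def W(p,x,y): k,s=np.cos(p[2]),np.sin(p[2]); return np.array([p[0]+k*x-s*y,p[1]+s*x+k*y])
f=lambda p:np.concatenate([W(p,x,p[3] if y is None else y)-h(*uv,z) for uv,z,x,y in o])
r=least_squares(f,[.526,.028,.27,-.15],x_scale=.01);print(r.x.round(4),np.degrees(r.x[2]),(r.fun*1e3).round(1))
p=r.x;b=W(p,0,.028);print("bed",b,"knob",W(p,0,-.09))
plan([*b,.12],np.degrees(p[2]))
# held object's ends & axis offset
E
```

```text
(356, 101) [0.5225 0.0255]
(325, 101) [0.5095 0.0219]
(387, 101) [0.5356 0.0292]
(285, 151) [ 0.4981 -0.0029]
(427, 152) [0.5585 0.0135]
(352, 301) [ 0.5458 -0.0583]
(221, 424) [ 0.4982 -0.1398]
(495, 424) [ 0.6392 -0.101 ]
[ 0.5225  0.026   0.2936 -0.1535] 16.821192146423485 [ 0.   0.5 -0.4  0.1  0.3  0.9 -0.1 -0.4  0.7  1.7  2.8 -1.8 -3.  -2.8
 -0.4  1.8]
bed [0.51443922 0.05285118] knob [ 0.54858675 -0.0600999 ]
pos [ 0.5368 -0.1089  0.1983] yaw 15.38 shift [0.1619 0.0213 0.0783] turn -1.44 tilt deg [0. 0. 0.] q7 0.13 t 5.7 w 0.0554 F [ 0.32  0.25 -0.57] Mz [-0.004 -0.007  0.061] fp 27.72
```

```bash
M="python3 -m crank"
$M '[[[0.0327,0.0044,0,0,0,0],[0.0327,0.0044,0,0,0,0],[0.0327,0.0044,0,0,0,0],[0.0327,0.0044,0,0,0,0],[0.0327,0.0044,0,0,0,0]]]'
$M '[[[0,0,0.036,0,0,0],[0,0,0.036,0,0,0],[0,0,0.036,0,0,0],[0,0,0,0,0,0],[0,0,0,0,0,0]]]'
$M '[[[0,0,0,0,0,0],[0,0,0,0,0,0],[0,0,0,0,0,0],[0,0,0,0,0,0],[0,0,0,0,0,0]]]'
python3 - <<'E'
from h import *
plan([.5145,.0545,.042],15.4)
E
```

```text
clock: 6.2
tool_pos: [0.5145, 0.056, 0.1985]
eef_rot: [1.904, 2.499, 0.0]
force: [0.8, -0.5, -0.6]
grip_width: 0.0553
finger_force: 27.7
clock: 6.7
tool_pos: [0.5146, 0.055, 0.0905]
eef_rot: [-1.903, -2.499, 0.001]
force: [-0.3, 0.2, -0.1]
grip_width: 0.0553
finger_force: 27.7
clock: 7.2
tool_pos: [0.5149, 0.0548, 0.0908]
eef_rot: [1.904, 2.498, 0.001]
force: [-0.1, -0.5, -1.2]
grip_width: 0.0553
finger_force: 27.7
pos [0.5149 0.0548 0.0908] yaw 15.38 shift [-0.0002 -0.0005  0.0488] turn -0.02 tilt deg [0.05 0.01 0.  ] q7 -0.27 t 7.2 w 0.0553 F [-0.13 -0.49 -1.15] Mz [ 0.026 -0.004 -0.027] fp 27.69
```

```bash
M="python3 -m crank"
$M '[[[0,0,0.02,0,0,0],[0,0,0.015,0,0,0],[0,0,0.008,0,0,0],[0,0,0.004,0,0,0],[0,0,0,0,0,0]]]'
$M '[[[0,0,0.001,0,0,0],[0,0,0,0,0,0],[0,0,0,0,0,0],[0,0,0,0,0,0],[0,0,0,0,0,0]]]'
python3 - <<'E'
from h import *
plan([.5145,.0545,.042],15.4)
a,b=get_image("scene"),get_image("side")
o=np.hstack([cv2.resize(a[225:305,290:390],None,fx=4,fy=4,interpolation=2),cv2.resize(b[180:260,270:370],None,fx=4,fy=4,interpolation=2)])
cv2.imwrite("pics/p1.png",o)
E
```

```text
clock: 7.7
tool_pos: [0.5145, 0.0549, 0.0431]
eef_rot: [-1.903, -2.499, 0.001]
force: [-0.0, 0.1, -1.0]
grip_width: 0.0553
finger_force: 27.7
clock: 8.2
tool_pos: [0.5148, 0.0548, 0.0425]
eef_rot: [1.904, 2.499, 0.0]
force: [0.0, 0.2, -0.5]
grip_width: 0.0549
finger_force: 27.7
pos [0.5148 0.0548 0.0425] yaw 15.39 shift [-0.0002 -0.0004  0.0005] turn -0.01 tilt deg [0.02 0.   0.  ] q7 -0.30 t 8.2 w 0.0549 F [ 0.02  0.24 -0.46] Mz [ 0.033 -0.033 -0.016] fp 27.74
```

View pics/p1.png

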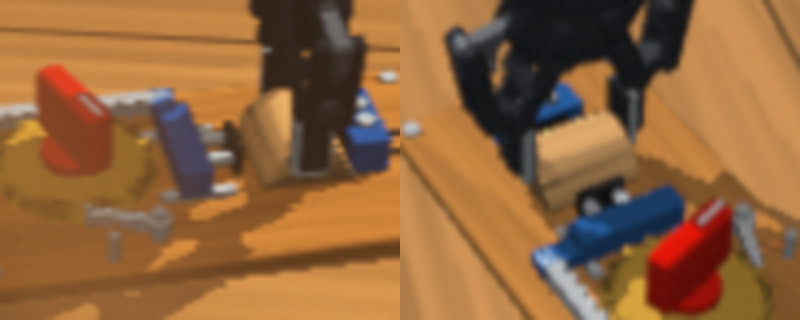

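The pictures show the piece between the pad and the jaw, in line and clear of both. I'll lower it 1 mm and release.

```bash
M="python3 -m crank"
$M '[[[0,0,0.001,0,0,0],[0,0,0,0,0,0],[0,0,0,0,0,0],[0,0,0,0,0,0],[0,0,0,0,0,0]]]'
$M '[[[0,0,0,0,0,0],[0,0,0,0,0,0],[0,0,0,0,0,0],[0,0,0,0,0,0],[0,0,0,0,0,0]]]' 0.08
$M '[[[0,0,-0.015,0,0,0],[0,0,-0.03,0,0,0],[0,0,-0.04,0,0,0],[0,0,-0.04,0,0,0],[0,0,0,0,0,0]]]'
python3 - <<'E'
from h import *
plan([.5464,-.061,.158],125.5)
c=calibration("wrist");np.save("w3.npy",c,allow_pickle=True);i=get_image("wrist")
cv2.imwrite("pics/w3.png",i);cv2.imwrite("pics/w3b.png",cv2.resize(i[100:430,150:590],None,fx=1.8,fy=1.8,interpolation=2))
E
```

```text
clock: 8.8
tool_pos: [0.5147, 0.0549, 0.0413]
eef_rot: [1.904, 2.499, 0.0]
force: [0.2, 0.7, -0.5]
grip_width: 0.0553
finger_force: 27.7
clock: 9.3
tool_pos: [0.5147, 0.0548, 0.0413]
eef_rot: [1.904, 2.499, 0.0]
force: [-0.0, 0.7, -0.0]
grip_width: 0.0802
finger_force: 0.0
clock: 9.8
tool_pos: [0.5178, 0.0556, 0.171]
eef_rot: [1.9, 2.493, 0.011]
force: [1.5, 0.2, 0.6]
grip_width: 0.0801
finger_force: 0.0
pos [0.5178 0.0556 0.171 ] yaw 15.38 shift [-0.12   -0.0035  0.0131] turn 69.88 tilt deg [0.55 0.06 0.  ] q7 -0.21 t 9.8 w 0.0801 F [1.45 0.19 0.64] Mz [ 0.042 -0.069 -0.054] fp 0.0
```

View pics/w3b.png

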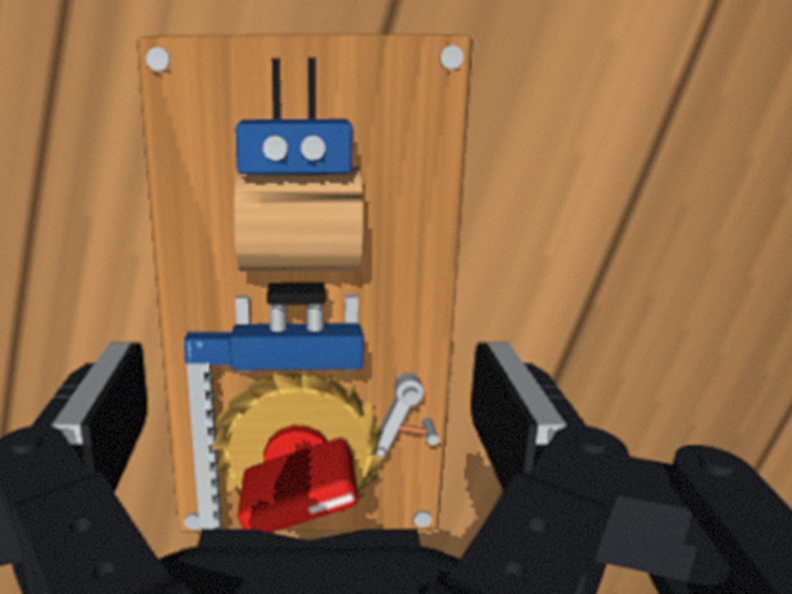

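The piece lies flat and in line between the pad (front edge at row 284) and the jaw (front top edge at row 174). I'll work out the jaw gap and the knob position from this view.

```bash
python3 - <<'E'
from h import *
c=np.load("w3.npy",allow_pickle=True).item()
a=np.radians(15.4);X=np.array([np.cos(a),np.sin(a)]);Y=np.array([-X[1],X[0]])
H=lambda u,v,z: hit(c,u/1.8+150,v/1.8+100,z)[:2]
o=H(297,284,.030);print("pad origin",o.round(4),"pad w",np.linalg.norm(H(325,284,.03)-H(268,284,.03)))
L=lambda u,v,z:(np.round([(H(u,v,z)-o)@X,(H(u,v,z)-o)@Y],4))
print("carr",L(232,325,.033),L(363,325,.033))
for z in (.034,.040,.046):print("jaw",z,L(238,174,z),L(352,174,z))
print("obj near base edge",L(237,266,.012),L(361,270,.012),"ridge",L(300,222,.037))
print("plate far",L(140,37,.012),L(470,37,.012),"knob top",L(298,487,.07),"stripe end",L(353,495,.07))
for z in(.034,.07): print("knob via", L(298,487,z))
print("knob",o-.09*Y)
E
```

```text
pad origin [0.5219 0.0307] pad w 0.026377461705978704
carr [-0.0305 -0.0192] [ 0.0308 -0.0195]
jaw 0.034 [-0.0251  0.0523] [0.0241 0.0522]
jaw 0.04 [-0.0245  0.0534] [0.0236 0.0533]
jaw 0.046 [-0.0238  0.0545] [0.0231 0.0544]
obj near base edge [-0.0295  0.0027] [0.0313 0.0004] ridge [0.0015 0.0315]
plate far [-0.069   0.1097] [0.0772 0.1097] knob top [ 0.0003 -0.0806] stripe end [ 0.0247 -0.0851]
knob via [-1.000e-04 -1.098e-01]
knob via [ 0.0003 -0.0806]
knob [ 0.54577295 -0.05603423]
```

```bash
cat > knob.py <<'E'
from h import *
from scipy.optimize import least_squares
def mask(i,box):
    b,g,r=[i[...,k].astype(int) for k in range(3)]
    m=((r>90)&(g<r*.4)&(b<r*.4)).astype(np.uint8);z=np.zeros_like(m);x0,y0,x1,y1=box;z[y0:y1,x0:x1]=m[y0:y1,x0:x1];return z
def model(c,x,y,yaw):
    z=np.zeros((480,640),np.uint8);C,S=np.cos(yaw),np.sin(yaw)
    bar=[(x+C*u-S*v,y+S*u+C*v,w) for u in(-.028,.028) for v in(-.008,.008) for w in(.034,.07)]
    hub=[(x+.018*np.cos(t),y+.018*np.sin(t),w) for t in np.linspace(0,6.28,24) for w in(.026,.034)]
    for P in(bar,hub):
        q=np.array([proj(c,p)*16 for p in P]).astype(np.int32);cv2.fillConvexPoly(z,cv2.convexHull(q),1,shift=4)
    return z
def cen(m): v,u=np.nonzero(m);return np.array([u.mean(),v.mean()])
E
python3 - <<'E'
from knob import *
c=calibration("wrist");n=get_image("wrist")
V=[("scene",calibration("scene"),cv2.imread("pics/scene0.png"),(290,225,335,290)),("side",calibration("side"),cv2.imread("pics/side0.png"),(320,220,365,275)),("w2",np.load("w2.npy",allow_pickle=True).item(),cv2.imread("pics/w2.png"),(290,130,410,210)),("now",c,n,(250,300,390,400))]
cs=[cen(mask(i,b)) for _,_,i,b in V]
for w in [[0],[1],[2],[3],[0,1,2,3]]:
    f=lambda p:np.concatenate([cen(model(V[k][1],p[0],p[1],.62))-cs[k] for k in w])
    r=least_squares(f,[.546,-.06],diff_step=.01)
    print([V[k][0] for k in w],r.x.round(4),r.fun.round(1),[(mask(V[k][2],V[k][3]).sum(),model(V[k][1],*r.x,.62).sum()) for k in w])
plan([.5464,-.061,.158],125.5)
E
```

```text
['scene'] [ 0.5191 -0.0644] [ 0. -0.] [(np.uint64(70), np.uint64(485))]
['side'] [ 0.542  -0.0635] [0. 0.] [(np.uint64(328), np.uint64(566))]
['w2'] [ 0.5447 -0.0606] [-0. -0.] [(np.uint64(1958), np.uint64(2523))]
['now'] [ 0.5463 -0.0589] [ 0. -0.] [(np.uint64(2155), np.uint64(3505))]
['scene', 'side', 'w2', 'now'] [ 0.5448 -0.0603] [ 0.7  6.8  0.8 -1.3  0.3 -0.5 -2.2  0.8] [(np.uint64(70), np.uint64(514)), (np.uint64(328), np.uint64(573)), (np.uint64(1958), np.uint64(2508)), (np.uint64(2155), np.uint64(3505))]
pos [0.5151 0.0547 0.1671] yaw 15.37 shift [-0.1198 -0.0005  0.0092] turn 69.87 tilt deg [0.11 0.03 0.  ] q7 -0.21 t 9.9 w 0.0802 F [-0.06  0.17 -0.  ] Mz [ 0.014  0.027 -0.019] fp 0.0
```

```bash
M="python3 -m crank"
$M '[[[-0.0297,0,0,0,0,0],[-0.0297,0,0,0,0,0],[-0.0297,0,0,0,0,0],[-0.0297,0,0,0,0,0],[0,0,0,0,0,-8.47]]]' 0.045 40
$M '[[[0,0,0,0,0,-8.47],[0,0,0,0,0,-8.47],[0,0,0,0,0,-8.47],[0,0,0,0,0,-8.47],[0,0,0,0,0,-8.47]]]'
$M '[[[0,0,0,0,0,-8.47],[0,0,0,0,0,-8.47],[0,0,0,0,0,-8.47],[0,0,0,0,0,-8.47],[0,0,0,0,0,-8.47]]]'
$M '[[[0,0,0,0,0,-8.47],[0,0,0,0,0,-8.47],[0,0,0,0,0,0],[0,0,0,0,0,0],[0,0,0,0,0,0]]]'
python3 - <<'E'
from knob import *
plan([.5457,-.060,.061],125.5);print(get_state()["qpos"].round(2))
c=calibration("wrist");i=get_image("wrist");i=get_image("wrist");np.save("w4.npy",c,allow_pickle=True);cv2.imwrite("pics/w4.png",i)
u,v=proj(c,[.5457,-.06,.07]);print(u,v)
z=model(c,.5457,-.060,.62);ct,_=cv2.findContours(z,0,2);cv2.drawContours(i,ct,-1,(255,255,0),1)
cv2.imwrite("pics/w4b.png",cv2.resize(i[60:400,130:530],None,fx=1.7,fy=1.7,interpolation=2))
E
```

```text
clock: 10.4
tool_pos: [0.5457, -0.0652, 0.1642]
eef_rot: [-1.719, -2.629, 0.007]
force: [0.4, -0.5, 0.7]
grip_width: 0.0447
finger_force: 0.0
clock: 10.9
tool_pos: [0.545, -0.0596, 0.1644]
eef_rot: [-0.637, -3.073, 0.0]
force: [-0.3, 0.0, 0.4]
grip_width: 0.0451
finger_force: 0.0
clock: 11.4
tool_pos: [0.545, -0.0596, 0.1644]
eef_rot: [0.516, -3.096, -0.002]
force: [-0.0, 0.0, -0.0]
grip_width: 0.045
finger_force: 0.0
clock: 11.9
tool_pos: [0.5458, -0.0596, 0.1657]
eef_rot: [0.954, -2.992, -0.001]
force: [0.1, 0.4, 0.8]
grip_width: 0.0449
finger_force: 0.0
pos [ 0.5458 -0.0596  0.1657] yaw 125.38 shift [ 0.0002 -0.0003  0.1047] turn -0.12 tilt deg [ 0.04 -0.05  0.  ] q7 1.53 t 11.9 w 0.0449 F [0.07 0.38 0.84] Mz [ 0.004  0.017 -0.015] fp 0.0
[ 0.61  0.76 -0.89  1.87  0.76  0.89  1.53]
320.0780059640131 243.47838527785035
```

View pics/w4b.png

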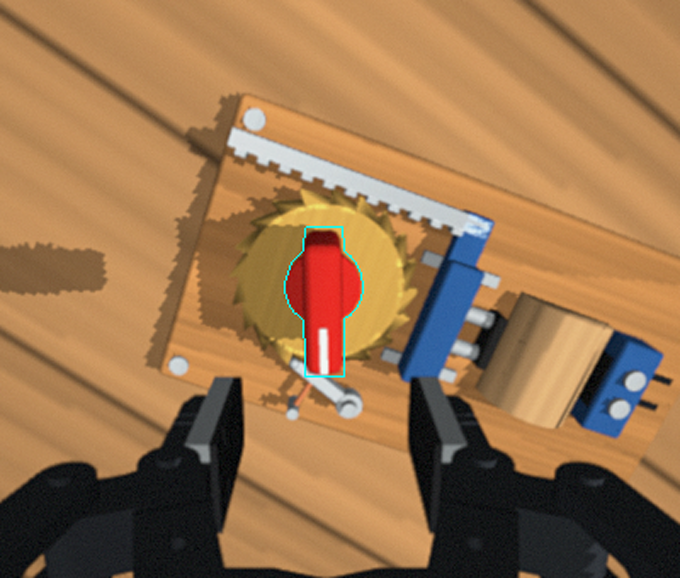

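The overlaid knob model fits the red bar closely, so I'll descend and grip the knob.

```bash
M="python3 -m crank"
$M '[[[0,0,0.03,0,0,0],[0,0,0.03,0,0,0],[0,0,0.025,0,0,0],[0,0,0.015,0,0,0],[0,0,0.004,0,0,0]]]'
$M '[[[0,0,0,0,0,0],[0,0,0,0,0,0],[0,0,0,0,0,0],[0,0,0,0,0,0],[0,0,0,0,0,0]]]' 0.005 40
$M '[[[0,0,0,0,0,0],[0,0,0,0,0,0],[0,0,0,0,0,0],[0,0,0,0,0,0],[0,0,0,0,0,0]]]'
python3 - <<'E'
from h import *
plan([.5457,-.060,.061],125.5);print(get_state()["qpos"].round(2))
E
```

```text
clock: 12.5
tool_pos: [0.5454, -0.0596, 0.061]
eef_rot: [0.957, -2.99, -0.001]
force: [-0.6, -0.4, 0.7]
grip_width: 0.0449
finger_force: 0.0
clock: 13.0
tool_pos: [0.5474, -0.0599, 0.0635]
eef_rot: [-0.957, 2.99, -0.002]
force: [0.9, -1.8, 6.6]
grip_width: 0.0154
finger_force: 44.1
clock: 13.5
tool_pos: [0.5474, -0.0599, 0.0635]
eef_rot: [-0.957, 2.99, -0.002]
force: [1.5, -2.0, 7.2]
grip_width: 0.0155
finger_force: 44.1
pos [ 0.5474 -0.0599  0.0635] yaw 125.49 shift [0.0014 0.0009 0.0025] turn -0.01 tilt deg [-0.12  0.1   0.  ] q7 1.39 t 13.5 w 0.0155 F [ 1.54 -2.04  7.16] Mz [-0.185 -0.097  0.065] fp 44.12
[ 0.52  0.89 -0.75  1.93  0.94  0.72  1.39]
```

```bash
cat > probe.py <<'E'
from h import *
m=[];y=[]
for k in range(8):
    s=get_state();m.append(s["ft_torque"]);M=R.from_rotvec(s["eef_rot"]).as_matrix();y.append(np.degrees(np.arctan2(M[1,1],M[0,1])));get_image("side")
y=np.unwrap(y,period=360)
print("knob deg %.2f (%.2f)"%((125.45-y.mean()+60)%360-60,y.std()),"M",np.mean(m,0).round(4),"sd",np.std(m,0)[2].round(4),"F",s["force"].round(1),"pos",s["tool_pos"].round(4),"t",s["clock"],"w",round(s["grip_width"],4),"q57",s["qpos"][[4,6]].round(2))
E
M="python3 -m crank"
$M '[[[0,0,-0.002,0,0,0],[0,0,0,0,0,0],[0,0,0,0,0,0],[0,0,0,0,0,0],[0,0,0,0,0,0]]]' >/dev/null; python3 probe.py
$M '[[[0,0,0,0,0,6],[0,0,0,0,0,6],[0,0,0,0,0,4],[0,0,0,0,0,3],[0,0,0,0,0,1]]]'; python3 probe.py
```

```text
knob deg -0.04 (0.00) M [-0.1341 -1.1521  0.0823] sd 0.0253 F [  5.5  -0.4 -10.6] pos [ 0.5473 -0.06    0.0636] t 14.35 w 0.0151 q57 [0.94 1.39]
clock: 14.9
tool_pos: [0.5476, -0.0606, 0.0636]
eef_rot: [-0.421, 3.111, -0.001]
force: [6.4, -2.6, -10.3]
grip_width: 0.0152
finger_force: 41.8
knob deg 20.01 (0.03) M [-0.4209 -1.3336  0.0599] sd 0.0382 F [  7.3  -2.1 -10.2] pos [ 0.5476 -0.0606  0.0636] t 15.25 w 0.0156 q57 [0.87 1.1 ]
```

```bash
M="python3 -m crank"
$M '[[[0,0,0.0012,0,0,0],[0,0,0,0,0,0],[0,0,0,0,0,0],[0,0,0,0,0,0],[0,0,0,0,0,0]]]' >/dev/null; python3 probe.py
$M '[[[0,0,0,0,0,3],[0,0,0,0,0,3],[0,0,0,0,0,3],[0,0,0,0,0,0],[0,0,0,0,0,0]]]'>/dev/null; python3 probe.py
$M '[[[0,0,0,0,0,3],[0,0,0,0,0,3],[0,0,0,0,0,2.5],[0,0,0,0,0,0.5],[0,0,0,0,0,0]]]'; python3 probe.py
```

```text
knob deg 19.98 (0.00) M [-0.5541 -0.9165  0.0675] sd 0.0292 F [ 4.8 -3.5 -0. ] pos [ 0.5476 -0.0606  0.0635] t 16.15 w 0.0153 q57 [0.87 1.1 ]
knob deg 29.00 (0.00) M [-0.6999 -0.9557  0.0528] sd 0.0132 F [ 3.3 -4.2  0.1] pos [ 0.5477 -0.0609  0.0635] t 17.05 w 0.0153 q57 [0.84 0.97]
clock: 17.6
tool_pos: [0.5477, -0.0612, 0.0635]
eef_rot: [0.07, 3.138, -0.003]
force: [3.2, -4.4, -1.0]
grip_width: 0.0155
finger_force: 43.2
knob deg 38.00 (0.00) M [-0.8073 -0.982   0.1229] sd 0.0263 F [ 4.  -4.6 -1. ] pos [ 0.5477 -0.0612  0.0635] t 17.95 w 0.0155 q57 [0.8  0.84]
```

```bash
M="python3 -m crank"
$M '[[[0,0,0,0,0,3],[0,0,0,0,0,3],[0,0,0,0,0,3],[0,0,0,0,0,0],[0,0,0,0,0,0]]]'>/dev/null; python3 probe.py; python3 probe.py
```

```text
knob deg 47.00 (0.00) M [-0.9516 -0.9703  0.1306] sd 0.017 F [ 4.3 -5.1 -0.4] pos [ 0.5477 -0.0615  0.0635] t 18.85 w 0.0154 q57 [0.76 0.72]
knob deg 47.00 (0.00) M [-0.9483 -0.9859  0.1487] sd 0.0144 F [ 4.9 -5.1 -0.6] pos [ 0.5477 -0.0615  0.0636] t 19.25 w 0.0151 q57 [0.76 0.72]
```

```bash
M="python3 -m crank"
$M '[[[0,0,0,0,0,3],[0,0,0,0,0,3],[0,0,0,0,0,2.5],[0,0,0,0,0,0.5],[0,0,0,0,0,0]]]'>/dev/null; python3 probe.py; python3 probe.py
```

```text
knob deg 56.00 (0.00) M [-1.0758 -0.9452  0.2247] sd 0.0242 F [ 3.8 -5.4 -0.3] pos [ 0.5476 -0.0619  0.0635] t 20.15 w 0.0152 q57 [0.72 0.6 ]
knob deg 56.00 (0.00) M [-1.0949 -0.9593  0.2168] sd 0.0265 F [ 4.1 -6.1  0.2] pos [ 0.5476 -0.0618  0.0635] t 20.55 w 0.0151 q57 [0.72 0.6 ]
```

Compared at the same phase of the tooth, the torque is 0.064 N m at 20°, 0.123 at 38° and 0.221 at 56°. So squeezing began about 6 mm into the travel, between teeth 1 and 2, and tooth 3 should give about 12 N. I'll go slightly past tooth 3 so the pawl catches, then ease back.

```bash
M="python3 -m crank"
$M '[[[0,0,0,0,0,0.6],[0,0,0,0,0,0.6],[0,0,0,0,0,0],[0,0,0,0,0,0],[0,0,0,0,0,0]]]'>/dev/null; python3 probe.py
$M '[[[0,0,0,0,0,-0.8],[0,0,0,0,0,-0.8],[0,0,0,0,0,-0.8],[0,0,0,0,0,-0.5],[0,0,0,0,0,0]]]'>/dev/null; python3 probe.py
$M '[[[0,0,0,0,0,-0.4],[0,0,0,0,0,-0.4],[0,0,0,0,0,0],[0,0,0,0,0,0],[0,0,0,0,0,0]]]'>/dev/null; python3 probe.py
```

```text
knob deg 57.20 (0.00) M [-1.0925 -0.9634  0.2261] sd 0.0329 F [ 3.8 -5.8 -0.6] pos [ 0.5476 -0.0619  0.0635] t 21.45 w 0.0155 q57 [0.71 0.59]
knob deg 54.30 (0.00) M [-1.059 -0.962  0.208] sd 0.029 F [ 5.1 -6.7 -1.1] pos [ 0.5476 -0.0618  0.0635] t 22.35 w 0.0151 q57 [0.73 0.62]
knob deg 53.54 (0.00) M [-1.0309 -0.9713  0.0596] sd 0.0304 F [ 4.2 -5.6 -0.5] pos [ 0.5476 -0.0618  0.0635] t 23.25 w 0.0149 q57 [0.73 0.63]
```

The torque falls sharply just below 54°, so the pawl has caught. I'll release and rise.

```bash
M="python3 -m crank"
$M '[[[0,0,0,0,0,-0.3],[0,0,0,0,0,0],[0,0,0,0,0,0],[0,0,0,0,0,0],[0,0,0,0,0,0]]]' >/dev/null
$M '[[[0,0,0,0,0,0],[0,0,0,0,0,0],[0,0,0,0,0,0],[0,0,0,0,0,0],[0,0,0,0,0,0]]]' 0.045
$M '[[[0,0,-0.01,0,0,0],[0,0,-0.02,0,0,0],[0,0,-0.035,0,0,0],[0,0,-0.035,0,0,0],[0,0,-0.01,0,0,0]]]'
$M '[[[0,0,0,0,0,0],[0,0,0,0,0,0],[0,0,0,0,0,0],[0,0,0,0,0,0],[0,0,0,0,0,0]]]'
python3 - <<'E'
from h import *
i=get_image("wrist");b=get_image("side")
o=np.hstack([cv2.resize(i,(533,400)),cv2.resize(b[180:330,260:360],None,fx=2.667,fy=2.667,interpolation=2)[:400]])
cv2.imwrite("pics/f.png",o)
E
```

```text
clock: 24.3
tool_pos: [0.546, -0.0593, 0.0631]
eef_rot: [-0.482, -3.104, -0.0]
force: [-0.4, -0.5, -0.2]
grip_width: 0.0448
finger_force: 0.0
clock: 24.8
tool_pos: [0.5482, -0.0591, 0.1771]
eef_rot: [0.482, 3.098, 0.002]
force: [0.3, 0.1, 0.5]
grip_width: 0.0449
finger_force: 0.0
clock: 25.3
tool_pos: [0.5457, -0.0595, 0.1722]
eef_rot: [-0.482, -3.103, -0.0]
force: [-0.2, -0.7, 0.7]
grip_width: 0.0453
finger_force: 0.0
```

View pics/f.png

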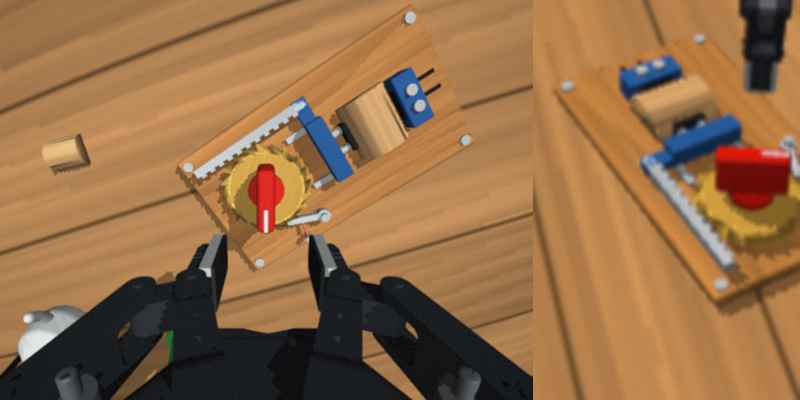

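The piece is flat and squeezed between pad and jaw, the knob is still in line with the gripper at tooth 3, and the gripper is clear.

```bash
python3 -c "
from rig import *
print(hand_in())"
```

```text
the job is handed in; nothing more can be done
None
```

The half cylinder is clamped flat on the bed with the knob at tooth 3. From the torque at the knob I estimate the squeeze at about 12 N. The pawl is holding, the gripper is clear, and the job is handed in; no verdict came back.

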